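# Refit the dust extractor's filter cover

## Robot

A 6-joint arm with a two-finger parallel gripper is mounted at the origin on the work surface. World frame = base frame: x ahead of the robot, y to its left, z up, the work surface at z = 0. Lengths are in m, angles in rad, forces in N, time in s.
With the tool pointing down it reaches from about 0.375 to 0.925 m from the base axis. Payload 5.7 kg.
Tool frame: the origin (TCP) lies at the very end of the fingers, on their centre line; the grasp point (between the pads) lies 19 mm behind it; z points along the fingers, y is the line along which they close (so a half turn about z gives the same grasp; the last joint's range is limited). The gripper opens to 88 mm and grips with 3 to 60 N. Pads are 20 mm wide; open, the fingers measure 115 mm over their backs; the gripper's body (75 mm by 178 mm) begins 61 mm behind the grasp point.
Start: joints at [-1.336, 0.359, 1.51, -0, 1.272, -0.115], TCP at [0.206, -0.564, 0.223] pointing down, gripper open.
Joint ranges: [-2.97, 2.97], [-1.01, 2.36], [0.21, 2.38], [-0.96, 4.11], [0.2, 2.71], [-2.98, 2.98]. Speed limits (rad/s): [2.39, 2.39, 3.14, 3.14, 3.14, 3.14].

## Interface

Orientations are given as a unit quaternion [w, x, y, z].
In Python, from rig import env, eyes gives the robot as it stands. The module is installed in compiled form; this text tells all that it offers.
- The arm moves only by the shell command python3 -m jog 'ROWS'. ROWS is JSON, a list of rows, each a list of 3 entries, a list of its own where there are three numbers: the finger opening in mm, from 0 to 87.8, then the shift along the tool's x, y, z in mm, then the turn about the tool's z in degrees. In form: [[jaw, [x, y, z], spin], ...]. A call has 1 to 12 rows; each row shifts and turns the commanded pose from where the row before left it, along the tool's axes as they then stand; what a row does not reach is not made up. A row lasts 1/12 s, in which the tool goes at most 41.7 mm and 7.16 degrees, less where a joint would pass 70% of its speed; a pose out of reach is approached as far as the arm can. A call with a gripper value outside its range is refused whole. The fingers move at their own pace and stop on an object; the grip force is fixed at half the most. Time passes only in rows, so rows that do not move let the fingers close. It gives the time, the measured TCP pose, the force, the opening and the grip force at its end, in the units of the state.
- env.sense(): the state, without advancing time (a new reading comes with each control period).
- eyes.get_image(name): name is "scene" or "top" or "wrist"; returns (picture, depth): 420x560x3 uint8, red, green, blue; 420x560 float32, m along the optical axis (not along the pixel's ray), 0 where there is no reading.
- eyes.camera_params(name): a dict with "fx", "fy", "cx", "cy" (pixels), "extrinsics" (4x4, takes a point from world to camera coordinates). Camera axes: x right, y down, z forward; pixel columns grow to the right and rows downward; lengths in m; the calibration is good to about 2 mm. A picture is of the moment at which its call begins: read the wrist's pose just before it. camera_params takes no time and is no camera call; for the wrist camera it gives the pose at the moment of the call.
- env.sign_off(): hands the job in; it is judged then, once.
The state is a dict: "time": time; "joint_positions": joint angles; "dq": joint speeds; "joint_efforts": joint torques, N m; "tool_pos": TCP position; "eef_rot": TCP orientation; "ft_force": force on the tool from outside, world axes, zero at the start; "moment": the same for the moment, N m; "opening": opening from 0.0 (shut) to 1.0 (fully open); "grasp_force": force on a finger pad.
Only numpy, scipy, OpenCV 4.12 (cv2) and the standard library are available. Lean on these libraries where they do the work, as an engineer would, in place of code of your own. Each camera call takes 0.05 s, during which the arm holds its last target. There are 200 camera calls.

## Task

Hang the aluminium filter cover on the open bench dust extractor by dropping its hooked back edge over the extractor's horizontal bar, with its front edge resting on the springy red seal; only then turn the yellow quarter-turn fastener until its slot lines up with the red marks on the cover, so that its foot can drop through the slot in the frame. Then press the cover's front fully down onto the frame and keep it pressed: finish while still holding it down, without turning the fastener away again. Leave the round inkstone, the whetstone and the brush where they lie.

Things in the scene. Friction and masses are not known exactly. Their poses are not given: they have to be found in the camera images.
- extractor: Fixed dark-green bench dust extractor on either side of the bench: open box, x -121 to +62, 162 wide (y), rim 85 above the bench, hanging bar behind it. Origin on the bench; x points from front to bar, z up. Cover fully home: its frame has the same x, y and yaw as this one, underside at z 85. Four guide ears (x -80 and +35, inner faces y +-83, tops z 112, leaning out) centre the cover's sides.
- bar_mid (a point): Middle of the extractor's horizontal hanging bar, on its axis: steel bar 12 in diameter, 176 long along the extractor's y, top at z 85 (level with the rim), at x 95 in the extractor's frame; 27 of free space between it and the box. Axes as the extractor's.
- catch_slot (a point): Centre of the mouth of the slot in the aluminium catch plate in the front of the extractor, 13 below the rim, at x -65 in its frame: 58 long (along the extractor's x) by 20 wide, plate 4 thick. The fastener's foot (44 by 7) passes only when it lies along x.
- seal_top (a point): Middle of the top of the springy brick-red rubber seal strip (120 wide, at x -101 in the extractor's frame). It stands 12 proud of the rim and carries the unpressed cover's front edge; its push grows from 3.6 N to 9 N when flush, so pressing the cover home takes about 10 N at the fastener; then the rim is a hard stop. It springs back when let go.
- cover_handle (a point): Centre of the black handle of the loose aluminium cover (plate 220 x, 160 y, 5 thick, 0.45 kg). Cover frame: origin in the underside, x towards the hooked edge, z up; this point: same axes, at x 8, y 0, z 35. Handle bar 14 (x) by 70 (y) by 14 high, 23 free under it: grip from above, fingers closing along x; the cover hangs level. It starts level, underside 40 above the bench, on a wooden rest.
- cover_hook (a point): Point midway between the two downward lips of the cover's hooked back edge, at x 95, y 0, z -6 in the cover frame. Lips 120 wide (y), 4 thick, 20 deep below the plate, 20 apart inside, so the 12 bar fits with 4 to spare each side. When hung this point lies on the bar's axis within a few mm.
- cover_front (a point): Middle of the cover's front lower edge, at x -108, y 0, z 0 in the cover frame; about 97 above the bench while the hung cover rests on the seal, 85 when pressed flush on the frame.
- fastener_grip (a point): Grip point on the axis of the yellow quarter-turn fastener, at x -65, y 0, z 30 in the cover frame; x axis along its grip bar. Bar 44 long, 12 wide, from 9 to 41 above the cover's underside, black slot line along its top, on a dark disc 38 across (top 9 above the underside). A steel foot 44 by 7, parallel to the bar, hangs under the cover, reaching 23 below the underside.
- fastener (a joint): Angle of the fastener in the cover (rad): 0 when its slot and foot lie along the cover's x axis, in line with the two red marks; positive counter-clockwise seen from above; range -1.57 to 1.57, light friction (0.04 N m), stays where it is left. It starts at 0.6 to 1.35.
- inkstone: Loose round slate inkstone blank 106 across, 22 high, 0.55 kg; origin under its centre. Bystander.
- whetstone: Loose pale whetstone 100 by 32 by 22; origin under its centre. Bystander.
- brush: Loose bench brush lying along its x axis, under 40 high. Bystander.

How it is judged:
On the way, in this order (a step that is already met when the one before it is completed fails the run):
1. the cover hangs with its hooked edge over the bar, its front on the seal, fastener not yet in line (x of cover_hook in the frame of extractor between 0.086 and 0.104 m and y of cover_hook in the frame of extractor between -0.012 and 0.012 m and z of cover_hook in the frame of extractor between 0.073 and 0.086 m and angle between cover_handle's own z axis and vertical below 0.15 rad and z of cover_front in the frame of extractor below 0.105 m and value of joint fastener above 0.3 rad), for 0.2 s.
2. with the cover hung on the bar, the fastener's slot is turned into line with the red marks (within 0.2 rad) (x of cover_hook in the frame of extractor between 0.086 and 0.104 m and y of cover_hook in the frame of extractor between -0.012 and 0.012 m and z of cover_hook in the frame of extractor between 0.073 and 0.09 m and angle between cover_handle's own z axis and vertical below 0.15 rad and value of joint fastener between -0.2 and 0.2 rad), for 0.2 s.
At the end, for the whole second after the job is handed in: Hooked edge over the bar (hook point within 9 mm of its axis along x, 12 mm sideways, at most 7 mm high), fastener within 0.2 rad of the red marks, front edge within 3.5 mm of flush on the frame, and the gripper still holding it with at least 3 N, at rest (x of cover_hook in the frame of extractor between 0.086 and 0.104 m and y of cover_hook in the frame of extractor between -0.012 and 0.012 m and z of cover_hook in the frame of extractor between 0.073 and 0.086 m and angle between cover_handle's own z axis and vertical below 0.15 rad and value of joint fastener between -0.2 and 0.2 rad and z of cover_front in the frame of extractor below 0.0885 m and contact force between any of the fingers, the arm and cover above 3 N and linear speed of cover below 0.02 m/s); the arm keeps its last pose, push and grip.
It fails at once if the inkstone is disturbed (shifted more than 25 mm) (distance of inkstone from where it was at the start of the episode above 0.025 m).
It fails at once if the whetstone is disturbed (shifted more than 25 mm) (distance of whetstone from where it was at the start of the episode above 0.025 m).
It fails at once if the brush is disturbed (shifted more than 25 mm) (distance of brush from where it was at the start of the episode above 0.025 m).
It also fails if it takes over 54 s, if anything falls off the work surface, if the arm or the gripper's body presses on something with over 40 N, if the wrist force passes 120 N, or if a joint passes its speed limit or range.

## Working session

There is one attempt and no reset: what is moved stays moved. The work goes in short steps, Python scripts to look and compute and a shell command to move; the robot and the scene stay as the last step left them, time stands still between calls to the robot, and variables do not carry over. Pictures are saved under pics/ and viewed, at most 10 in all, crops included, and the job is handed in when it is done.

```bash
mkdir -p pics
cat > h.py <<'E'
import numpy as np, cv2
from rig import env, eyes
def snap(name,fn):
    p=eyes.camera_params(name); im,d=eyes.get_image(name)
    cv2.imwrite('pics/'+fn+'.png',im[:,:,::-1]); np.savez('pics/'+fn,im=im,d=d,K=[p['fx'],p['fy'],p['cx'],p['cy']],E=p['extrinsics'])
def load(fn): return np.load('pics/'+fn+'.npz')
def px(fn,u,v,z=None):
    f=load(fn);fx,fy,cx,cy=f['K'];T=np.linalg.inv(f['E'])
    r=np.array([(u-cx)/fx,(v-cy)/fy,1.])
    if z is None:
        d=f['d'][int(round(v)),int(round(u))]
    else:
        d=(z-T[2,3])/(T[:3,:3]@r)[2]
    return T[:3,:3]@(r*d)+T[:3,3]
def cloud(fn):
    f=load(fn);fx,fy,cx,cy=f['K'];T=np.linalg.inv(f['E']);d=f['d']
    v,u=np.mgrid[:d.shape[0],:d.shape[1]]
    return np.stack([(u-cx)/fx*d,(v-cy)/fy*d,d],-1)@T[:3,:3].T+T[:3,3]
E
python3 - <<'E'
from h import *
snap('top','top1');snap('scene','sc1')
s=env.sense();print(s)
E
```

```text
{'time': 0.1, 'joint_positions': array([-1.33606660e+00,  3.59422996e-01,  1.51131753e+00, -4.41187362e-05,
        1.27252605e+00, -1.15114144e-01]), 'dq': array([-0.00134244, -0.00083798, -0.00338226, -0.00260211,  0.00216623,
        0.00116421]), 'joint_efforts': array([ 5.62812274e-04, -5.16355312e+01, -2.71406472e+01,  6.76626759e-02,
        2.76952906e-02, -3.16084925e-05]), 'tool_pos': array([ 0.20547223, -0.56304764,  0.22190215]), 'eef_rot': array([-8.34200385e-04,  9.84738651e-01,  1.74037606e-01, -7.10689434e-05]), 'ft_force': array([ 0.00953121, -0.16694336, -0.14477975]), 'moment': array([ 0.00207894, -0.00998496, -0.02821495]), 'grasp_force': 0.0, 'opening': 1.0007889645758883}
```

View pics/top1.png

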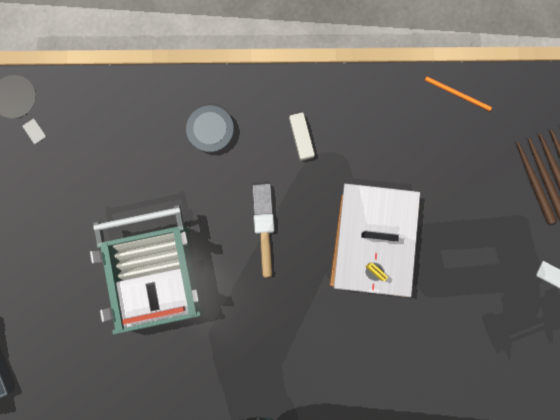

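View pics/sc1.png

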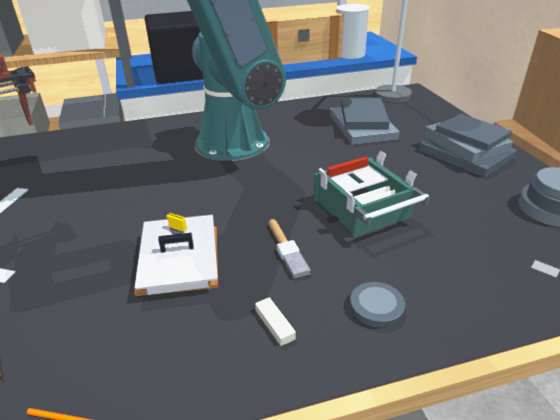

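The top picture shows the extractor at left (bar at about (137,218), seal at (154,316)). The cover is at right, with its handle at (380,236) and the fastener at (376,271), and the inkstone, brush and whetstone lie between them. Next I'll enlarge both.

Run:
```python
from h import *
im=cv2.imread('pics/top1.png')
a=cv2.resize(im[195:345,85:210],None,fx=4,fy=4,interpolation=cv2.INTER_CUBIC)[:600,:400]
a=cv2.resize(im[195:345,90:190+10],(400,545),interpolation=cv2.INTER_CUBIC)
b=cv2.resize(im[175:325,325:435],(400,545),interpolation=cv2.INTER_CUBIC)
cv2.imwrite('pics/crop1.png',np.hstack([a,b]))
print(load('top1')['K'])
for n,u,v in [('bar',137,218),('barL',97,228),('barR',180,210),('handle',380,236),('fast',377,272),('plateTL',350,190),('plateTR',414,192),('plateBR',408,290),('plateBL',340,286),('seal',154,316),('rimFL',116,325),('inkst',210,128),('brush',264,225),('whet',302,135)]:
    print(n,px('top1',u,v).round(4))
```

```text
[502.73262539 502.73262539 271.45233257 210.82115603]
bar [0.5962 0.2657 0.0845]
barL [0.5769 0.3462 0.0838]
barR [0.6123 0.1803 0.0769]
handle [ 0.5542 -0.2254  0.0832]
fast [ 0.4819 -0.2173  0.0812]
plateTL [ 0.6545 -0.1738  0.0441]
plateTR [ 0.6489 -0.31    0.0427]
plateBR [ 0.4431 -0.2892  0.0416]
plateBL [ 0.4532 -0.1473  0.0437]
seal [0.4019 0.2263 0.0963]
rimFL [0.3839 0.3046 0.0819]
inkst [0.7985 0.1257 0.0208]
brush [0.5842 0.0096 0.0176]
whet [ 0.7805 -0.0757  0.0216]
```

View pics/crop1.png

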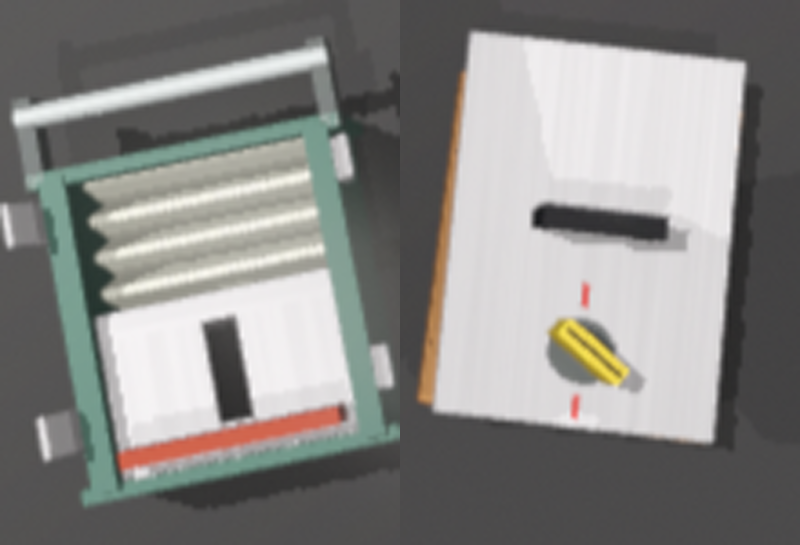

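The crop shows the plate corners at (470,32), (746,62), (713,443) and (434,410). The bar runs from (13,118) to (327,55), and the fastener bar is turned counter-clockwise from the red marks at (585,295) and (575,406).

Run:
```python
from h import *
s=400/110;t=545/150
A=lambda x,y,z:px('top1',90+x/s-.4,195+y/t-.4,z)
B=lambda x,y,z:px('top1',325+(x-400)/s-.4,175+y/t-.4,z)
def fit(L,W):  # 2D rigid
    L=np.array(L,float);W=np.array(W)[:,:2];l=L-L.mean(0);w=W-W.mean(0)
    th=np.arctan2((l[:,0]*w[:,1]-l[:,1]*w[:,0]).sum(),(l*w).sum())
    R=np.array([[np.cos(th),-np.sin(th)],[np.sin(th),np.cos(th)]])
    p=W.mean(0)-R@L.mean(0); print('origin',p.round(4),'yaw deg',np.degrees(th).round(2),'res mm',((W-(L@R.T+p))*1e3).round(1).tolist()); return p,R
# cover, plate x range about -108..112
C=[B(470,32,.045),B(746,62,.045),B(713,443,.045),B(434,410,.045)]
p,R=fit([[.112,.08],[.112,-.08],[-.108,-.08],[-.108,.08]],C)
print('handle',p+R@[.008,0],'fast',p+R@[-.065,0],'marks',B(585,295,.045),B(575,406,.045))
print('handle px',B(600,222,.082),'fast px',B(590,352,.081))
a=B(562,330,.081)-B(618,376,.081);print('fast ang',np.degrees(np.arctan2(a[1],a[0])-np.arctan2(R[1,0],R[0,0])))
E_=[A(13,117,.079),A(327,56,.079),A(90,502,.085),A(30,185,.085),A(333,118,.085)]
p,R=fit([[.095,.088],[.095,-.088],[-.121,.081],[.062,.081],[.062,-.081]],E_)
print('bar',p+R@[.095,0],'handle target',p+R@[.008,0],'fast target',p+R@[-.065,0], 'seal',p+R@[-.101,0],A(232,437,.097))
P=cloud('top1').reshape(-1,3)
q=(P[:,:2]-p)@R
m=(abs(q[:,0]-.095)<.015)&(abs(q[:,1])<.07)&(P[:,2]>.075);print('bar cloud x',np.median(q[m,0]),m.sum())
```

```text
origin [ 0.5475 -0.2273] yaw deg -7.14 res mm [[0.0, 0.9], [0.4, -0.9], [-0.6, -0.0], [0.1, 0.0]]
handle [ 0.55548581 -0.22830759] fast [ 0.48305159 -0.21923653] marks [ 0.51488082 -0.22299759  0.045     ] [ 0.45174129 -0.21515184  0.045     ]
handle px [ 0.55484066 -0.22484454  0.082     ] fast px [ 0.48293751 -0.21704109  0.081     ]
fast ang 56.75758860352169
origin [0.501  0.2493] yaw deg 10.85 res mm [[2.0, 1.9], [1.2, 0.1], [2.3, 0.5], [-5.1, 2.6], [-0.4, -5.2]]
bar [0.59432204 0.26721522] handle target [0.50887794 0.25083516] fast target [0.43718347 0.23709097] seal [0.40182729 0.23031301] [0.40417378 0.22736618 0.097     ]
bar cloud x 0.0960728229083916 412
```

```bash
cat >> h.py <<'E'
def ax():
    w,x,y,z=env.sense()['eef_rot']; from scipy.spatial.transform import Rotation as Ro
    return Ro.from_quat([x,y,z,w]).as_matrix()
def to(p,ydeg):
    R=ax();s=env.sense();d=R.T@(np.array(p)-s['tool_pos'])*1e3
    a=np.degrees(np.arctan2(R[1,1],R[0,1]));sp=(a-ydeg+90)%180-90
    print('t',s['time'],'tcp',s['tool_pos'].round(4),'yaxis',a.round(2),'tilt',R[:,2].round(3),'shift mm (tool)',d.round(1),'spin',sp.round(2),'F',s['ft_force'].round(1),'q6',s['joint_positions'][5].round(2))
E
python3 -m jog '[[60,[37,-16.2,0],0],[60,[37,-16.2,0],0],[60,[37,-16.2,0],0],[60,[37,-16.2,0],0],[60,[37,-16.2,0],0],[60,[37,-16.2,0],0],[60,[37,-16.2,0],0],[60,[37,-16.2,0],0],[60,[37,-16.2,0],0],[60,[37,-16.2,0],0],[60,[37,-16.2,0],0],[60,[37,-16.2,0],0]]'
python3 -m jog '[[60,[0,0,5],-7],[60,[0,0,5],-7],[60,[0,0,5],-7],[60,[0,0,5],-7],[60,[0,0,5],-7],[60,[0,0,5],-7],[60,[0,0,5],-7],[60,[0,0,5],-7],[60,[0,0,5],-7],[60,[0,0,0],0],[60,[0,0,0],0]]'
python3 -c "
from h import *
to([.5555,-.2275,.055],-7.14); snap('wrist','w1')"
```

```text
time: 1.1
tool_pos: [0.557, -0.227, 0.2223]
eef_rot: [-0.0, 0.985, 0.174, -0.0]
ft_force: [0.4, -0.6, -0.4]
opening: 0.682
grasp_force: 0.0
time: 2.02
tool_pos: [0.5556, -0.2286, 0.1771]
eef_rot: [-0.001, 0.75, 0.661, -0.0]
ft_force: [0.3, 0.5, 0.1]
opening: 0.683
grasp_force: 0.0
t 2.0167 tcp [ 0.5556 -0.2286  0.1771] yaxis -7.17 tilt [-0.001  0.001 -1.   ] shift mm (tool) [ 1.000e+00 -1.000e-01  1.221e+02] spin -0.03 F [0.3 0.5 0.1] q6 -0.38
```

View pics/w1.png

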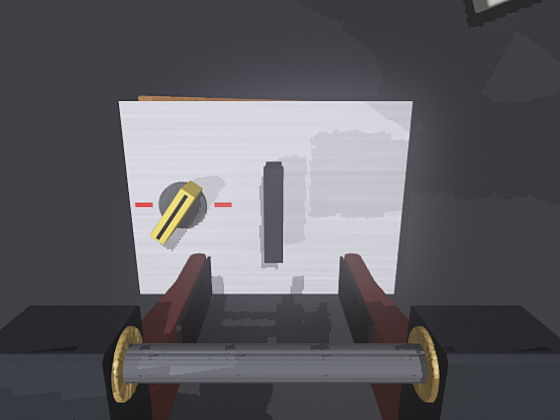

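The wrist view shows the handle at column 273, midway between the fingers (about 205 and 345). The red marks are at (144,204) and (222,205). I'll check the handle centre, then go down.

```bash
python3 - <<'E'
from h import *
P=cloud('w1').reshape(-1,3); m=(P[:,2]>.074)&(P[:,2]<.09)&(P[:,0]>.53)&(P[:,0]<.58)&(abs(P[:,1]+.228)<.06)
Q=P[m];print(m.sum(),Q.min(0),Q.max(0),Q.mean(0))
print('fastener',px('w1',180,205,.081))
E
python3 -m jog '[[60,[1,0,24],0],[60,[0,0,24],0],[60,[0,0,24],0],[60,[0,0,24],0],[60,[0,0,15],0],[60,[0,0,8],0],[60,[0,0,2],0],[60,[0,0,0],0]]'
```

```text
1857 [ 0.5444422  -0.2628888   0.07427259] [ 0.56614044 -0.19197584  0.08346962] [ 0.55556425 -0.22581812  0.08122855]
fastener [ 0.49123476 -0.2107816   0.081     ]
time: 2.73
tool_pos: [0.5564, -0.2279, 0.0567]
eef_rot: [-0.0, 0.749, 0.662, -0.0]
ft_force: [-0.8, -0.6, -0.5]
opening: 0.685
grasp_force: 0.0
```

```bash
python3 -m jog '[[0,[0,0,0],0],[0,[0,0,0],0],[0,[0,0,0],0],[0,[0,0,0],0],[0,[0,0,0],0],[0,[0,0,0],0],[0,[0,0,0],0],[0,[0,0,0],0]]'
python3 -m jog '[[0,[0,0,-5],0],[0,[0,0,-10],0],[0,[0,0,-15],0],[0,[0,0,-20],0],[0,[0,0,-20],0],[0,[0,0,-20],0],[0,[0,0,-20],0],[0,[0,0,-20],0],[0,[0,0,-10],0],[0,[0,0,-5],0],[0,[0,0,0],0],[0,[0,0,0],0]]'
python3 -c "
from h import *
to([.509,.251,.2],10.85)"
```

```text
time: 3.4
tool_pos: [0.5556, -0.2277, 0.0567]
eef_rot: [-0.001, 0.749, 0.663, -0.0]
ft_force: [-2.1, 0.2, 3.5]
opening: 0.154
grasp_force: 30.0
time: 4.4
tool_pos: [0.5557, -0.2276, 0.201]
eef_rot: [-0.001, 0.749, 0.663, -0.0]
ft_force: [-0.5, -0.6, -3.9]
opening: 0.16
grasp_force: 30.0
t 4.4 tcp [ 0.5557 -0.2276  0.201 ] yaxis -6.96 tilt [-0.001  0.001 -1.   ] shift mm (tool) [ 469.4 -104.4    1.3] spin -17.81 F [-0.5 -0.6 -3.9] q6 -0.38
```

```bash
python3 - <<'E'
from h import *
f=load('top1');P=cloud('top1').reshape(-1,3);c=f['im'].reshape(-1,3).astype(int)
th=np.radians(10.85);R=np.array([[np.cos(th),-np.sin(th)],[np.sin(th),np.cos(th)]]);p=np.array([.501,.2493])
q=(P[:,:2]-p)@R
b=(abs(q[:,0]-.095)<.02)&(abs(q[:,1])<.1)&(P[:,2]>.07)&(P[:,2]<.1)
s=np.polyfit(q[b&(abs(q[:,1])<.08),1],q[b&(abs(q[:,1])<.08),0],1);print('bar x=',s,'extents y',np.percentile(q[b,1],[0,1,99,100]), 'z',np.median(P[b,2]))
g=(abs(q[:,0])<.15)&(abs(q[:,1])<.1)&(P[:,2]>.078)&(P[:,2]<.092)&(c[:,1]>c[:,0]+20)
for lo,hi in [(-.1,-.05),(-.05,0),(0,.05)]:
    m=g&(q[:,0]>lo)&(q[:,0]<hi);print('y sides',np.percentile(q[m,1],[1,99]),m.sum())
for lo,hi in [(-.06,-.02),(-.02,.02),(.02,.06)]:
    m=g&(q[:,1]>lo)&(q[:,1]<hi);print('x ends',np.percentile(q[m,0],[1,99]))
r=(abs(q[:,0]+.1)<.03)&(abs(q[:,1])<.1)&(c[:,0]>c[:,1]+60);print('seal',q[r].mean(0),np.percentile(q[r],[1,99],axis=0).round(4).tolist(),np.median(P[r,2]))
k=np.polyfit(q[r,1],q[r,0],1);print(k)
E
python3 -m jog '[[0,[15,-3.3,0],0],[0,[25,-5.5,0],0],[0,[34,-7.6,0],0],[0,[34,-7.6,0],0],[0,[34,-7.6,0],0],[0,[34,-7.6,0],0],[0,[34,-7.6,0],0],[0,[34,-7.6,0],0],[0,[34,-7.6,0],0],[0,[34,-7.6,0],0],[0,[25,-5.5,0],0],[0,[20,-4,0],0]]'
python3 -c "
from h import *
to([.509,.251,.2],10.85)"
```

```text
bar x= [-0.02083618  0.0956873 ] extents y [-0.08896248 -0.08862138  0.08619948  0.08745806] z 0.0833115276452201
y sides [-0.08163566  0.07919248] 341
y sides [-0.08135651  0.07946221] 342
y sides [-0.08150171  0.07993351] 349
x ends [-0.11863864  0.0635872 ]
x ends [-0.1187116  0.0635612]
x ends [-0.11901265  0.0631449 ]
seal [-0.09942951 -0.00105635] [[-0.1055, -0.0605], [-0.0946, 0.0574]] 0.09645794485544656
[-0.00482479 -0.09943461]
time: 5.4
tool_pos: [0.5187, 0.1389, 0.2003]
eef_rot: [-0.001, 0.748, 0.663, -0.001]
ft_force: [1.1, -0.8, -4.3]
opening: 0.156
grasp_force: 30.0
t 5.4 tcp [0.5187 0.1389 0.2003] yaxis -6.87 tilt [-0.003  0.001 -1.   ] shift mm (tool) [110.1 -23.1   0.4] spin -17.72 F [ 1.1 -0.8 -4.3] q6 0.25
```

```bash
python3 -m jog '[[0,[28,-5.5,0],0],[0,[28,-5.5,0],0],[0,[28,-5.5,0],0],[0,[25.3,-5.2,0],0],[0,[0,0,0],-6],[0,[0,0,0],-6],[0,[0,0,0],-6],[0,[0,0,0],0],[0,[0,0,0],0]]'
python3 -c "
from h import *
to([.5102,.25,.13],11.2); snap('scene','sc2'); snap('top','top2'); snap('wrist','w2')
im=cv2.imread('pics/sc2.png')[130:280,260:460]; im=cv2.resize(im,(800,600),interpolation=cv2.INTER_CUBIC); cv2.imwrite('pics/sc2c.png',im)"
```

```text
time: 6.15
tool_pos: [0.5114, 0.2474, 0.2006]
eef_rot: [-0.001, 0.637, 0.771, -0.001]
ft_force: [1.0, 0.0, -4.0]
opening: 0.16
grasp_force: 30.0
t 6.15 tcp [0.5114 0.2474 0.2006] yaxis 10.88 tilt [-0.002 -0.    -1.   ] shift mm (tool) [ 2.8 -0.6 70.6] spin -0.32 F [ 1.  0. -4.] q6 0.14
```

View pics/w2.png

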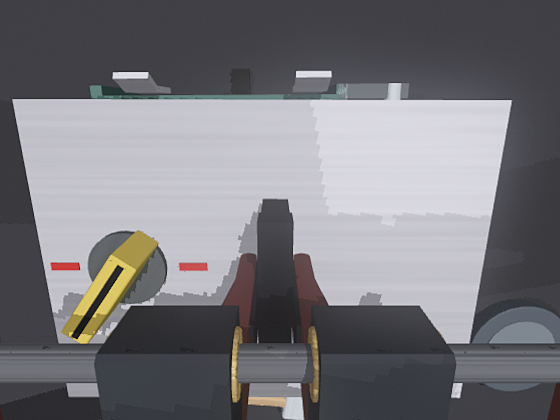

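The cover hangs level above the box, square with it. The far plate corners are at (14,99) and (511,100), and the bar end is at (394,90), with the ears at (133,76) and (313,75).

Run:
```python
from h import *
th=np.radians(11.2);R=np.array([[np.cos(th),-np.sin(th)],[np.sin(th),np.cos(th)]]);p=np.array([.5024,.2484])
L=lambda w:np.r_[(R.T@(w[:2]-p))*1e3,w[2]*1e3].round(1)
print('plate depth z',px('w2',30,110),px('w2',490,110))
z=px('w2',400,200)[2];print(z)
print('corners ext',L(px('w2',14,99,z)),L(px('w2',511,99.5,z)))
P=cloud('w2');c=load('w2')['im']
for u,v in [(394,88),(394,93),(128,75),(313,73)]: print(u,v,L(px('w2',u,v)))
print('bar end x using z=.079',L(px('w2',394,90,.079)))
```

```text
plate depth z [0.39161211 0.30060091 0.18816988] [0.59295801 0.33932562 0.18873667]
0.1890260386571179
corners ext [-104.2   77.4  189. ] [114.9  76.  189. ]
394 88 [94.6 85.1 83.7]
394 93 [94.3 81.7 85.5]
128 75 [-81.6  92.8 110.4]
313 73 [ 34.7  93.2 111.9]
bar end x using z=.079 [96.1 83.9 79. ]
```

Run:
```python
from h import *
th=np.radians(11.2);R=np.array([[np.cos(th),-np.sin(th)],[np.sin(th),np.cos(th)]]);p=np.array([.5024,.2484])
for n in ['top2','sc2','w2']:
    P=cloud(n).reshape(-1,3);q=(P[:,:2]-p)@R*1e3
    m=(abs(P[:,2]-.188)<.006)&(abs(q[:,0])<140)&(abs(q[:,1])<100)
    for lo,hi in [(-70,-40),(-40,0),(0,40),(40,70)]:
        k=m&(q[:,1]>lo)&(q[:,1]<hi)
        if k.sum()>20: print(n,lo,'x',np.percentile(q[k,0],[.5,99.5]).round(1),k.sum())
    for lo,hi in [(-90,-50),(50,100)]:
        k=m&(q[:,0]>lo)&(q[:,0]<hi)
        if k.sum()>20: print(n,lo,'y',np.percentile(q[k,1],[.5,99.5]).round(1))
    b=(abs(q[:,0]-95)<15)&(abs(q[:,1])<95)&(abs(P[:,2]-.0825)<.005)
    if b.sum(): print(n,'bar',q[b].mean(0),b.sum())
```

```text
top2 -70 x [-104.8  112.8] 2043
top2 -40 x [-104.6  113.7] 2049
top2 0 x [-104.9   87.7] 574
top2 40 x [-104.4   87.7] 135
top2 -90 y [-82.9  44.9]
top2 50 y [-84.1  48.5]
top2 bar [ 93.72784248 -79.86503391] 95
sc2 -70 x [-104.7  113.9] 666
sc2 -40 x [-104.5  115.4] 776
sc2 0 x [-69.9 115.4] 492
sc2 40 x [-98.8 115.5] 386
sc2 -90 y [-82.9  49.9]
sc2 50 y [-83.9  76.5]
sc2 bar [97.7301358 -4.1287385] 363
w2 -70 x [-105.8  113.9] 722
w2 -40 x [-105.3  113.5] 15296
w2 0 x [-104.6  113.4] 32584
w2 40 x [-104.2  113.6] 31756
w2 -90 y [-44.9  77.2]
w2 50 y [-35.8  75.9]
w2 bar [92.35718078 83.48594866] 561
```

```bash
python3 -m jog '[[0,[3.2,-2.4,0],-0.4],[0,[0,0,10],0],[0,[0,0,15],0],[0,[0,0,15],0],[0,[0,0,10],0],[0,[0,0,8],0],[0,[0,0,5],0],[0,[0,0,5],0],[0,[0,0,4],0],[0,[0,0,0],0]]'
python3 -m jog '[[0,[0,0,3],0],[0,[0,0,3],0],[0,[0,0,3],0],[0,[0,0,2],0],[0,[0,0,0],0],[0,[0,0,0],0]]'
python3 -c "
from h import *
to([.5097,.2500,.113],11.2);snap('scene','sc3')
im=cv2.imread('pics/sc3.png')[130:250,290:450]; im=cv2.resize(im,(800,600),interpolation=cv2.INTER_CUBIC); cv2.imwrite('pics/sc3c.png',im)"
```

```text
time: 7.13
tool_pos: [0.5095, 0.2499, 0.1292]
eef_rot: [-0.0, 0.633, 0.774, -0.0]
ft_force: [1.2, 0.7, -4.4]
opening: 0.157
grasp_force: 30.0
time: 7.63
tool_pos: [0.5096, 0.2499, 0.1186]
eef_rot: [-0.0, 0.633, 0.774, -0.0]
ft_force: [-0.0, 0.4, -3.1]
opening: 0.154
grasp_force: 30.0
t 7.6333 tcp [0.5096 0.2499 0.1186] yaxis 11.44 tilt [-0.  0. -1.] shift mm (tool) [0.1 0.1 5.6] spin 0.24 F [-0.   0.4 -3.1] q6 0.13
```

View pics/sc3c.png

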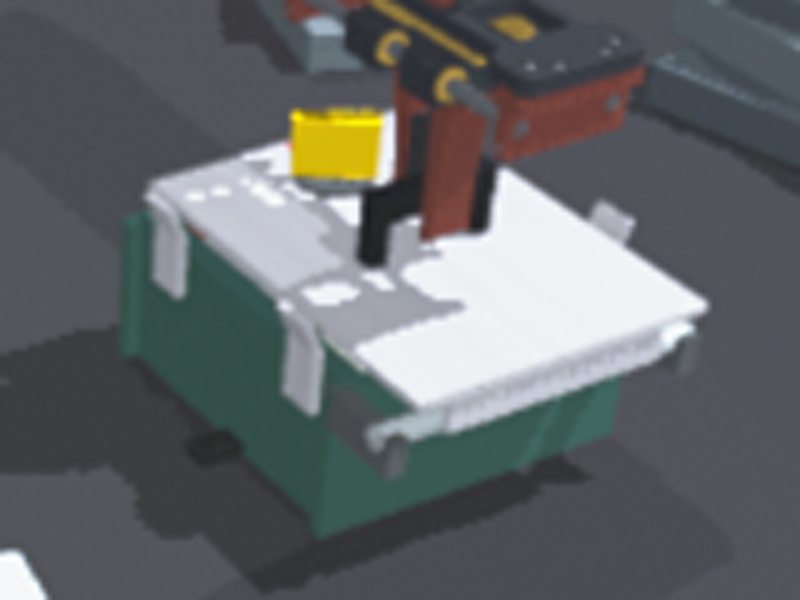

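The cover lies between the ears (heads at (165,200), (300,320), (610,215)), and the back lip at (560,375) sits outside the bar, whose end shows at (400,430). I'll keep lowering.

```bash
python3 -m jog '[[0,[0,0,2],0],[0,[0,0,2],0],[0,[0,0,2],0],[0,[0,0,1],0],[0,[0,0,0],0],[0,[0,0,0],0]]'
python3 -m jog '[[0,[0,0,1.5],0],[0,[0,0,1.5],0],[0,[0,0,0],0],[0,[0,0,0],0]]'
```

```text
time: 8.18
tool_pos: [0.51, 0.25, 0.112]
eef_rot: [0.0, 0.633, 0.774, 0.0]
ft_force: [0.3, 0.4, -0.4]
opening: 0.156
grasp_force: 30.0
time: 8.52
tool_pos: [0.5108, 0.2503, 0.1094]
eef_rot: [0.001, 0.633, 0.774, 0.001]
ft_force: [2.5, 1.0, 4.4]
opening: 0.158
grasp_force: 30.0
```

```bash
python3 -m jog '[[25,[0,0,0],0],[45,[0,0,0],0],[45,[0,0,0],0],[45,[0,0,0],0],[45,[0,0,0],0],[45,[0,0,0],0],[45,[0,0,0],0]]'
python3 -m jog '[[45,[0,0,-6],0],[45,[0,0,-15],0],[45,[0,0,-20],0],[45,[0,0,-20],0],[45,[0,0,-20],0],[45,[0,0,-20],0],[45,[0,0,-20],0],[45,[0,0,0],0],[45,[0,0,0],0]]'
python3 - <<'E'
from h import *
to([.51,.25,.23],11.2);snap('wrist','w4');snap('top','top4');snap('scene','sc4')
th=np.radians(11.2);R=np.array([[np.cos(th),-np.sin(th)],[np.sin(th),np.cos(th)]]);p=np.array([.5024,.2484])
for n in ['w4','sc4','top4']:
    P=cloud(n).reshape(-1,3);q=(P[:,:2]-p)@R*1e3
    m=(P[:,2]>.084)&(P[:,2]<.108)&(abs(q[:,0])<118)&(abs(q[:,1])<80)
    for lo,hi in [(-100,-85),(25,60),(85,110)]:
        k=m&(q[:,0]>lo)&(q[:,0]<hi)
        if k.sum()>20: print(n,lo,'z',np.median(P[k,2]).round(4),k.sum())
    k=m&(abs(q[:,1])<75);print('x ext',np.percentile(q[k,0],[.3,99.7]))
E
```

```text
time: 9.1
tool_pos: [0.5095, 0.2499, 0.1086]
eef_rot: [-0.0, 0.633, 0.774, -0.0]
ft_force: [0.8, -0.4, -0.6]
opening: 0.511
grasp_force: 0.0
time: 9.85
tool_pos: [0.5105, 0.2502, 0.231]
eef_rot: [0.001, 0.633, 0.774, 0.001]
ft_force: [0.5, -0.3, -1.8]
opening: 0.512
grasp_force: 0.0
t 9.85 tcp [0.5105 0.2502 0.231 ] yaxis 11.44 tilt [ 0.003  0.001 -1.   ] shift mm (tool) [-0.1 -0.5  1. ] spin 0.24 F [ 0.5 -0.3 -1.8] q6 0.13
w4 -100 z 0.1018 3663
w4 25 z 0.0929 7654
w4 85 z 0.0892 5490
x ext [-107.70660623  110.72334566]
sc4 -100 z 0.1023 127
sc4 25 z 0.0933 602
sc4 85 z 0.0897 489
x ext [-107.305648    112.45425842]
top4 -100 z 0.1021 585
top4 25 z 0.0933 978
top4 85 z 0.0893 749
x ext [-113.01857601  111.40558401]
```

View pics/w4.png

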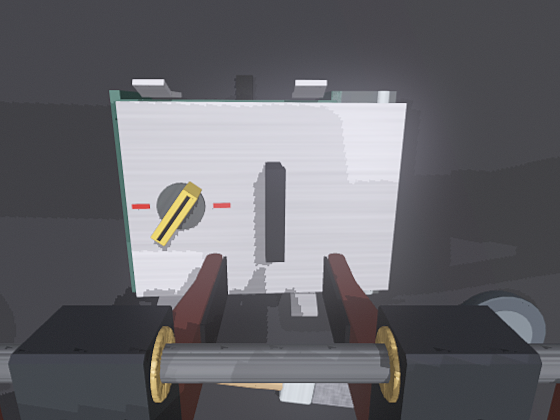

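The cover is hung: back plate top at 0.089, front at 0.102. The fastener's slot line runs from about (161,239) to (190,196), still well out of line with the marks at (141,206) and (221,205).

Run:
```python
from h import *
P=cloud('w4');c=load('w4')['im'].astype(int)
y=(c[...,0]>150)&(c[...,1]>120)&(c[...,2]<120)&(P[...,2]>.128)&(P[...,2]<.145)
Q=P[y];m=(Q[:,:2].max(0)+Q[:,:2].min(0))/2;print(y.sum(),'z',np.percentile(Q[:,2],[5,50,95]),'mean',Q.mean(0),'mid',m)
rect=cv2.minAreaRect((Q[:,:2]*1e3).astype(np.float32));print(rect)
u,s,v=np.linalg.svd(Q[:,:2]-Q[:,:2].mean(0),full_matrices=False);a=np.degrees(np.arctan2(v[0,1],v[0,0]));print('bar ang world',a,'rel cover',a-11.2)
ctr=np.array(rect[0])/1e3;print('model',.5024-.065*.981,.2484-.065*.194)
to([*ctr,.16],a-90);to([*ctr,.16],a+90)
```

```text
511 z [0.13158201 0.13590393 0.13737605] mean [0.44003869 0.23550344 0.1355434 ] mid [0.44115103 0.23627042]
((440.8682556152344, 236.223876953125), (44.32620620727539, 11.940353393554688), 65.69781494140625)
bar ang world -113.32620484143968 rel cover -124.52620484143968
model 0.43863499999999994 0.23579
t 10.0 tcp [0.5088 0.2496 0.2285] yaxis 11.44 tilt [-0.002 -0.001 -1.   ] shift mm (tool) [  0.4 -69.1  68.6] spin 34.77 F [ 0.4  0.6 -0.9] q6 0.13
t 10.0 tcp [0.5088 0.2496 0.2285] yaxis 11.44 tilt [-0.002 -0.001 -1.   ] shift mm (tool) [  0.4 -69.1  68.6] spin 34.77 F [ 0.4  0.6 -0.9] q6 0.13
```

```bash
python3 -m jog '[[45,[0,-25,0],0],[45,[0,-30,0],0],[45,[0.4,-14,0],0],[45,[0,0,0],7.1],[45,[0,0,0],7.1],[45,[0,0,0],7.1],[45,[0,0,0],7.1],[45,[0,0,0],7.1],[45,[0,0,20],0],[45,[0,0,25],0],[45,[0,0,15],0],[45,[0,0,0],0]]'
python3 -c "
from h import *
to([.4408,.2362,.107],-24.1)"
```

```text
time: 11.0
tool_pos: [0.4387, 0.2353, 0.1657]
eef_rot: [-0.001, 0.839, 0.544, -0.004]
ft_force: [-0.5, -0.6, -0.5]
opening: 0.515
grasp_force: 0.0
t 11.0 tcp [0.4387 0.2353 0.1657] yaxis -24.06 tilt [-0.008 -0.003 -1.   ] shift mm (tool) [ 2.   1.9 58.7] spin 0.04 F [-0.5 -0.6 -0.5] q6 0.77
```

```bash
python3 -m jog '[[45,[0.5,0.5,15],0],[45,[0,0,15],0],[45,[0,0,12],0],[45,[0,0,8],0],[45,[0,0,4],0],[45,[0,0,2],0],[45,[0,0,0],0],[45,[0,0,0],0]]'
python3 -c "
from h import *
to([.4408,.2362,.107],-24.1)"
```

```text
time: 11.67
tool_pos: [0.443, 0.237, 0.1142]
eef_rot: [0.0, 0.839, 0.544, 0.0]
ft_force: [0.7, -0.9, 0.4]
opening: 0.509
grasp_force: 0.0
t 11.6667 tcp [0.443  0.237  0.1142] yaxis -24.06 tilt [ 0.001  0.    -1.   ] shift mm (tool) [-1.7 -1.7  7.2] spin 0.04 F [ 0.7 -0.9  0.4] q6 0.77
```

```bash
python3 -m jog '[[45,[-1.5,-1.5,3],0],[45,[0,0,3],0],[45,[0,0,0],0],[45,[0,0,0],0]]'
python3 -m jog '[[0,[0,0,0],0],[0,[0,0,0],0],[0,[0,0,0],0],[0,[0,0,0],0],[0,[0,0,0],0],[0,[0,0,0],0]]'
python3 -c "
from h import *
to([.4408,.2362,.107],-24.1)"
```

```text
time: 12.0
tool_pos: [0.4405, 0.2361, 0.1077]
eef_rot: [-0.0, 0.839, 0.544, -0.0]
ft_force: [-0.2, 0.6, -1.1]
opening: 0.514
grasp_force: 0.0
time: 12.5
tool_pos: [0.4399, 0.2362, 0.1076]
eef_rot: [-0.001, 0.839, 0.544, -0.001]
ft_force: [-1.3, 0.7, 0.7]
opening: 0.134
grasp_force: 29.9
t 12.5 tcp [0.4399 0.2362 0.1076] yaxis -24.08 tilt [-0.002  0.    -1.   ] shift mm (tool) [0.3 0.8 0.6] spin 0.02 F [-1.3  0.7  0.7] q6 0.77
```

```bash
python3 -m jog '[[0,[0,0,0],7],[0,[0,0,0],7],[0,[0,0,0],7],[0,[0,0,0],7],[0,[0,0,0],7],[0,[0,0,0],7],[0,[0,0,0],7],[0,[0,0,0],6],[0,[0,0,0],0],[0,[0,0,0],0],[0,[0,0,0],0],[0,[0,0,0],0]]'
python3 - <<'E'
from h import *
to([.4405,.236,.107],-78.8)
snap('wrist','w5');snap('scene','sc5')
E
```

```text
time: 13.5
tool_pos: [0.4403, 0.236, 0.1074]
eef_rot: [0.0, 0.995, 0.096, -0.0]
ft_force: [-0.2, -0.5, -3.9]
opening: 0.133
grasp_force: 30.0
t 13.5 tcp [0.4403 0.236  0.1074] yaxis -78.93 tilt [-0.001 -0.    -1.   ] shift mm (tool) [0.2 0.  0.4] spin -0.13 F [-0.2 -0.5 -3.9] q6 1.73
```

View pics/w5.png

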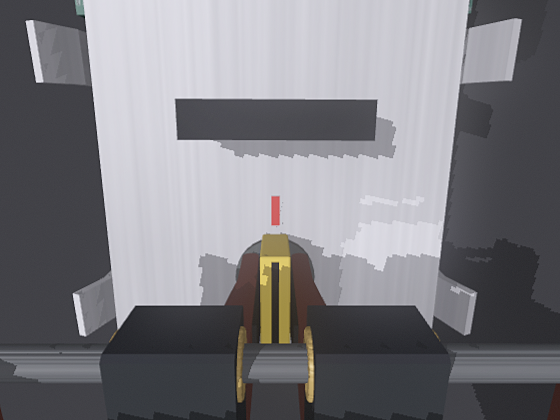

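The slot line (276,300) now lines up with the red mark at (276,210), and the cover sits centred between the ears. Now I'll press down.

```bash
python3 -m jog '[[0,[0,0,1.5],0],[0,[0,0,1.5],0],[0,[0,0,1.5],0],[0,[0,0,1],0],[0,[0,0,0],0],[0,[0,0,0],0]]'
python3 -m jog '[[0,[0,0,1.5],0],[0,[0,0,1.5],0],[0,[0,0,1],0],[0,[0,0,1],0],[0,[0,0,0],0],[0,[0,0,0],0],[0,[0,0,0],0]]'
```

```text
time: 14.1
tool_pos: [0.4406, 0.2361, 0.1027]
eef_rot: [-0.0, 0.995, 0.096, 0.0]
ft_force: [-3.0, -1.2, 5.9]
opening: 0.136
grasp_force: 30.0
time: 14.68
tool_pos: [0.4402, 0.2361, 0.098]
eef_rot: [-0.0, 0.995, 0.096, -0.0]
ft_force: [-6.2, -2.3, 11.1]
opening: 0.134
grasp_force: 30.0
```

```bash
python3 -m jog '[[0,[0,0,1],0],[0,[0,0,0.5],0],[0,[0,0,0],0],[0,[0,0,0],0],[0,[0,0,0],0]]'
python3 -m jog '[[0,[0,0,1],0],[0,[0,0,0.5],0],[0,[0,0,0],0],[0,[0,0,0],0],[0,[0,0,0],0]]'
python3 - <<'E'
from h import *
snap('top','top6');snap('scene','sc6');s=env.sense();print(s['tool_pos'],s['ft_force'])
th=np.radians(11.2);R=np.array([[np.cos(th),-np.sin(th)],[np.sin(th),np.cos(th)]]);p=np.array([.5024,.2484])
for n in ['sc6','top6']:
    P=cloud(n).reshape(-1,3);q=(P[:,:2]-p)@R*1e3
    m=(P[:,2]>.08)&(P[:,2]<.11)&(abs(q[:,0])<118)&(abs(q[:,1])<80)
    for lo,hi in [(-106,-92),(25,60),(85,110)]:
        k=m&(q[:,0]>lo)&(q[:,0]<hi)
        if k.sum()>20: print(n,lo,'z',np.median(P[k,2]).round(4),k.sum())
E
```

```text
time: 15.1
tool_pos: [0.4401, 0.2361, 0.0967]
eef_rot: [-0.0, 0.995, 0.096, -0.0]
ft_force: [-6.3, -0.4, 13.3]
opening: 0.133
grasp_force: 30.0
time: 15.52
tool_pos: [0.4402, 0.2361, 0.0965]
eef_rot: [-0.0, 0.995, 0.096, 0.0]
ft_force: [-10.7, -2.4, 27.6]
opening: 0.137
grasp_force: 30.0
[0.44017274 0.23605569 0.09648383] [-10.74855438  -3.13874842  28.41930371]
sc6 -106 z 0.0896 106
sc6 25 z 0.0898 556
sc6 85 z 0.0898 469
top6 -106 z 0.0895 216
top6 25 z 0.0896 1387
top6 85 z 0.0899 976
```

The plate top is level at 0.0895–0.090 front to back, so it is flush, and the force jumped at the hard stop. I'll check it is steady, then hand in.

```bash
python3 -m jog '[[0,[0,0,0],0],[0,[0,0,0],0],[0,[0,0,0],0],[0,[0,0,0],0],[0,[0,0,0],0],[0,[0,0,0],0]]' && python3 -c "
from h import *
print(env.sign_off())"
```

```text
time: 16.12
tool_pos: [0.4402, 0.2361, 0.0965]
eef_rot: [-0.0, 0.995, 0.096, 0.0]
ft_force: [-9.5, -2.5, 28.0]
opening: 0.135
grasp_force: 30.0
the job is handed in; nothing more can be done
None
```

The cover is hung on the bar, the fastener is lined up with the red marks, and I handed in at 16 s of the 54 s limit with the gripper still holding the front flush at about 28 N; the judge's verdict was not shown.

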